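# Tip the mask's glass eyes into the short jar

## Robot

A 7-joint arm with a two-finger parallel gripper is mounted at the origin on the work surface. World frame = base frame: x ahead of the robot, y to its left, z up, the work surface at z = 0. Lengths are in m, angles in rad, forces in N, time in s.
With the tool pointing down it reaches from about 0.425 to 0.925 m from the base axis. Payload 6.8 kg.
Tool frame: the origin (TCP) lies on the centre line of the jaws, within the pads' length; the fingertips stand 25 mm ahead of it and the grasp point (between the pads) lies 6 mm ahead of it; z points along the fingers, y is the direction in which the jaws open and shut (so a half turn about z gives the same grasp; the last joint's range is limited). The gripper opens to 85 mm and grips with 20 to 120 N. Pads are 22 mm wide; open, the fingers measure 114 mm over their backs; the gripper's body (76 mm by 85 mm) begins 54 mm behind the grasp point. The pads swing forward as they close: fully open they stand 13 mm farther back than shut.
Start: joints at [-1.307, 0.477, 0.022, 1.555, -0.011, 1.109, -0.083], TCP at [0.245, 0.629, 0.256] pointing down, gripper open.
Joint ranges: [-2.96, 2.96], [-0.34, 2.1], [-1.41, 1.46], [0.24, 2.44], [-1.37, 4.51], [0.17, 1.92], [-2.96, 2.96]. Speed limits (rad/s): [2.39, 2.39, 3.14, 3.14, 3.14, 3.14, 3.14].

## Interface

Orientations are given as a unit quaternion [w, x, y, z].
In Python, from station import status, cams, order, models gives the robot as it stands.
- The arm moves only by the tool move_arm, never from a script. Its argument "steps" is one flat list of numbers, 7 for each row, row after row: the gripper's target within -1 to 1 (fully open at 1, half-way at 0, shut at -1), then the shift along the world's x, y, z in cm, then the turn, a rotation vector about the world's x, y, z in degrees. A call has 1 to 8 rows; each row shifts and turns the commanded pose from where the row before left it; what a row does not reach is not made up. A row lasts 1/10 s, in which the tool goes at most 50 mm and 8.59 degrees, less where a joint would pass 70% of its speed; a pose out of reach is approached as far as the arm can. A call with a gripper value outside its range is refused whole. The fingers move at their own pace and stop on an object; "newtons" is the grip in N (left out, the last holds). Time passes only in rows, so rows that do not move let the fingers close. It gives the time, the measured TCP pose, the force and the opening at its end, in the units of the state.
- status.get_obs(): the state, without advancing time (a new reading comes with each control period).
- cams.read_camera(name): name is "scene" or "top" or "wrist"; returns a dict with "pixels" (400x640x3 uint8, red, green, blue), "mtx" (3x3 intrinsics, pixels), "T" (4x4, takes a point from camera to world coordinates); the wrist camera has in their place "T_tool_cam" (4x4, takes a point from camera to tool coordinates, whose origin is the TCP and whose axes are the flange's). Camera axes: x right, y down, z forward; pixel columns grow to the right and rows downward; lengths in m; the calibration is good to about 2 mm. A picture is of the moment at which its call begins: read the wrist's pose just before it. There is no depth.
- order.hand_in(): hands the job in, once; it reports no verdict.
Trained networks look in the newest picture that a camera, given by its name, has taken for a name from the list of things; names that differ only in an ending like _2 or _b are one class to them, and where a whole thing is asked for, a point or a joint stands for the part that bears it (a point fixed in the world has none). Each returns a list of dicts, best first, with "score" (0 to 1); they miss things now and then, are a little off and sometimes report something else, mostly with a low value. They report only what shows in the picture. A call takes as long as a camera call.
- models.silhouettes(camera, query): "region" (400x640 bool, what is visible of it) and "box" ([centre column, centre row, width, height] in pixels, round what is visible of it).
- models.place_of(camera, query): "position" ([row, column] in pixels: a listed point, or the origin of a listed thing).
The state is a dict: "t": time; "q": joint angles; "joint_vel": joint speeds; "joint_torque": joint torques, N m; "eef_pos": TCP position; "tool_rot": TCP orientation; "contact_force": force on the tool from outside, world axes, zero at the start; "torque": the same for the moment, N m; "gripper_width": opening from 0.0 (shut) to 1.0 (fully open).
Only numpy, scipy, OpenCV 4.12 (cv2) and the standard library are available. Lean on these libraries where they do the work, as an engineer would, in place of code of your own. Each camera call takes 0.05 s, during which the arm holds its last target.

## Task

Pick up the little pouring scoop by its wooden grip, rest its lip just inside the mouth of the shorter of the two open brown jars while the scoop is still level, and only then tilt it, keeping the lip inside the mouth, so that both glass eyes roll into the jar and none ends up on the table. Then set the empty scoop down flat on the table, leaving the jar standing where it is.

Things in the scene. Friction and masses are not known exactly. Their poses are not given: they have to be found in the camera images.
- scoop: Dark steel trough 140 mm long, 32 wide, flat on the table, 160 g, holding two eyes. Origin: table level, below the pouring lip's end (which is 3 above it); +x pours, z up; all lies at x -140 to 0. Inside 26 wide; floor rises 7 degrees from the closed rear to a 26 high crest at x -22, then the lip slopes down 45 degrees. Underside: 21 up at x -34; z 0 behind x -56. Lip down 25 to 35 degrees, the eyes roll out in 1 s.
- scoop_grip (a point): Where to hold the scoop: point in its upright wooden tab, at x -78, z 83 mm of the scoop's frame (same axes), near the centre of mass. The tab is 30 mm long (x), 16 thick (y), from z 60 to z 100, on an arch 32 wide (y) over the trough.
- jar: The shorter of two open brown glass jars of one pattern (the other is 125 tall; they may stand in either place): 80 mm tall, about 400 g, loose, upright. Body 84 mm across, neck 68 across outside with an open mouth 60 across inside; wall 4, bottom 8. Origin: centre of the underside, z up; the mouth's centre lies 80 above it.
- eye_a: Glass eye for a mask: white ball 20 mm across with a dark pupil, 10 g, lying at the rear end of the scoop's trough. Origin: its centre.
- eye_b: The second, equal glass eye, lying in front of the first in the trough. Origin: its centre.

How it is judged:
By the outcome, as a careful person would: the job done as asked, in the order asked, and still so for the second after the job is handed in, with the robot touching nothing.
It also fails if it takes over 64 s, if anything falls off the work surface, if the arm or the gripper's body presses on something with over 40 N, if the wrist force passes 120 N, or if a joint passes its speed limit or range.

## Working session

There is one attempt and no reset: what is moved stays moved. The work goes in short steps, Python scripts to look and compute and a tool call to move; the robot and the scene stay as the last step left them, time stands still between calls to the robot, and variables do not carry over. Pictures are saved under pics/ and viewed, and the job is handed in when it is done.

Besides the shell and the picture viewer there is one more tool, called after "Emit:" as name(argument=value, ...) on one line, values as JSON. move_arm: Moves the arm, as the interface text tells. Its arguments: {"type":"object","properties":{"steps":{"type":"array"},"newtons":{"type":"number"}},"required":["steps"]}

```bash
mkdir -p pics; ls; python3 - <<'E'
from station import status,cams,models
import cv2,numpy as np
o=status.get_obs();print({k:np.round(v,3) for k,v in o.items()})
for c in ["scene","top"]:
    r=cams.read_camera(c);cv2.imwrite(f"pics/{c}0.png",r["pixels"][:,:,::-1])
    print(c,np.round(r["mtx"],1).tolist(),np.round(r["T"],3).tolist())
    for q in ["scoop","scoop_grip","jar","eye_a"]:
        print(q,"P",[(round(d["score"],2),np.round(d["position"],1).tolist()) for d in models.place_of(c,q)][:4],"S",[(round(d["score"],2),np.round(d["box"]).tolist()) for d in models.silhouettes(c,q)][:4])
E
```

```text
pics
{'t': np.float64(0.0), 'q': array([-1.307,  0.478,  0.022,  1.556, -0.012,  1.109, -0.083]), 'joint_vel': array([-0.   , -0.002, -0.   ,  0.003, -0.002, -0.   , -0.   ]), 'joint_torque': array([-1.0000e-03, -5.9645e+01,  1.6080e+00, -2.8120e+01,  1.3000e-02,
        9.0000e-03,  0.0000e+00]), 'eef_pos': array([0.245, 0.628, 0.255]), 'tool_rot': array([-0.   ,  0.185,  0.983, -0.001]), 'contact_force': array([ 0.172, -0.388, -0.27 ]), 'torque': array([-0.029, -0.057, -0.002]), 'gripper_width': np.float64(0.999)}
scene [[436.7, 0.0, 324.4], [0.0, 436.7, 197.8], [0.0, 0.0, 1.0]] [[0.31, 0.738, -0.599, 0.972], [0.951, -0.24, 0.195, -0.18], [0.0, -0.63, -0.777, 0.686], [0.0, 0.0, 0.0, 1.0]]
scoop P [(0.66, [242.3, 278.4])] S [(0.89, [242.0, 243.0, 86.0, 50.0])]
scoop_grip P [(0.61, [229.3, 229.7])] S [(0.56, [240.0, 245.0, 87.0, 54.0])]
jar P [(0.62, [196.7, 362.3])] S [(0.75, [364.0, 183.0, 43.0, 56.0])]
eye_a P [(0.45, [249.8, 221.6]), (0.41, [250.0, 207.5])] S [(0.45, [223.0, 246.0, 8.0, 8.0])]
top [[452.4, 0.0, 315.6], [0.0, 452.4, 202.7], [0.0, 0.0, 1.0]] [[-0.026, -0.992, 0.124, 0.418], [-1.0, 0.025, -0.013, -0.026], [0.01, -0.125, -0.992, 0.863], [0.0, 0.0, 0.0, 1.0]]
scoop P [(0.55, [210.3, 356.6])] S [(0.88, [398.0, 205.0, 80.0, 19.0])]
scoop_grip P [(0.81, [203.9, 407.1])] S [(0.86, [398.0, 206.0, 85.0, 25.0])]
jar P [(0.63, [240.2, 260.7])] S [(0.81, [259.0, 240.0, 50.0, 45.0])]
eye_a P [(0.44, [204.6, 428.9]), (0.42, [205.8, 413.4])] S [(0.63, [419.0, 205.0, 6.0, 11.0]), (0.6, [427.0, 208.0, 9.0, 8.0])]
```

View pics/scene0.png

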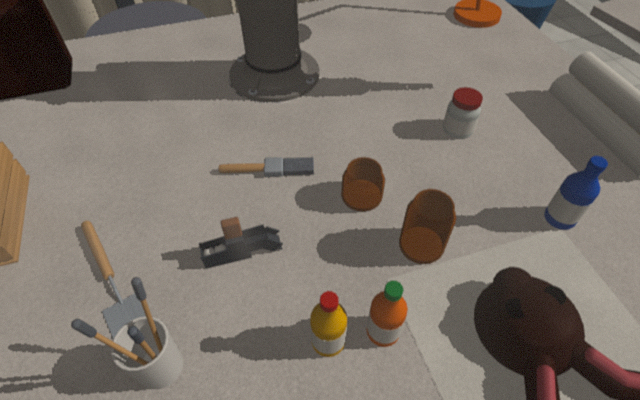

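View pics/top0.png

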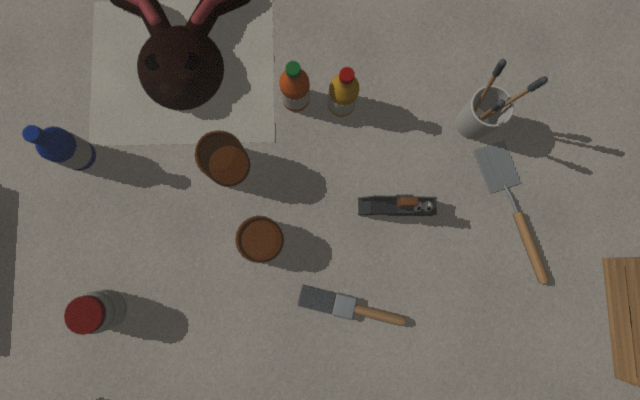

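The scene shows the scoop at (240,243), with its lip toward the jars. The shorter jar is the one at (362,185) in scene and (260,240) in top. The taller one is at (428,225) and (222,158). Next I triangulate.

```bash
cat > h.py <<'E'
import numpy as np,cv2
from station import status,cams,models
def ray(r,rc):
    d=np.linalg.inv(r["mtx"])@[rc[1],rc[0],1];T=np.array(r["T"]);return T[:3,3],T[:3,:3]@d
def onz(r,rc,z):
    o,d=ray(r,rc);return o+d*(z-o[2])/d[2]
def tri(a,pa,b,pb):
    A=[];B=[]
    for r,p in((a,pa),(b,pb)):
        o,d=ray(r,p);d=d/np.linalg.norm(d);M=np.eye(3)-np.outer(d,d);A.append(M);B.append(M@o)
    return np.linalg.lstsq(np.vstack(A),np.hstack(B),rcond=None)[0]
def proj(r,X):
    T=np.linalg.inv(np.array(r["T"]));X=np.atleast_2d(X);c=X@T[:3,:3].T+T[:3,3];p=c@np.array(r["mtx"]).T;return p[:,:2]/p[:,2:]
E
python3 - <<'E'
from h import *
s=cams.read_camera("scene");t=cams.read_camera("top")
for q in ["scoop","scoop_grip","jar"]:
    ps=models.place_of("scene",q)[0]["position"];pt=models.place_of("top",q)[0]["position"]
    z={"scoop":0,"scoop_grip":.083,"jar":0}[q]
    print(q,np.round(tri(s,ps,t,pt),4),onz(s,ps,z).round(4),onz(t,pt,z).round(4))
for c,r in(("scene",s),("top",t)):
    for q in ["scoop","jar"]:
        m=models.silhouettes(c,q)[0]["region"];np.save(f"m_{c}_{q}.npy",m)
for n,r,(x,y) in(("scene",s,(180,140)),("top",t,(200,130))):
    im=r["pixels"][y:y+140,x:x+250,::-1];cv2.imwrite(f"pics/{n}z.png",cv2.resize(im,None,fx=3.2,fy=3.2,interpolation=cv2.INTER_CUBIC))
E
```

```text
scoop [ 0.5153 -0.1179 -0.0064] [ 0.5188 -0.121   0.    ] [ 0.5152 -0.1147  0.    ]
scoop_grip [ 0.5139 -0.198   0.0679] [ 0.524  -0.2008  0.083 ] [ 0.5127 -0.1914  0.083 ]
jar [ 0.4579  0.0725 -0.0049] [0.4623 0.0741 0.    ] [0.4566 0.0687 0.    ]
```

View pics/topz.png

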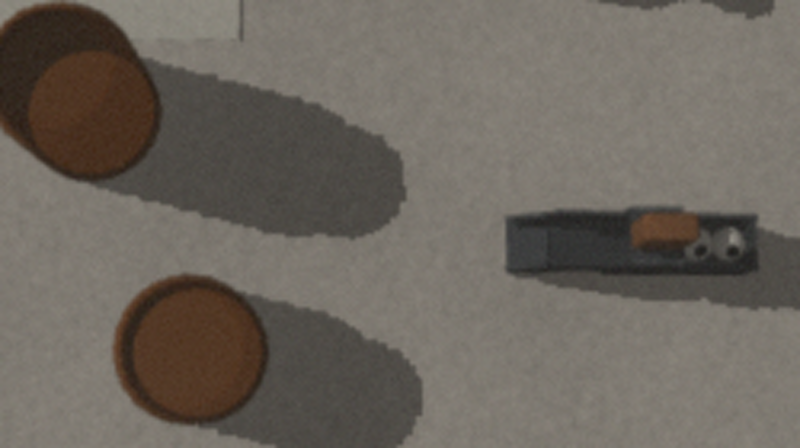

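View pics/scenez.png

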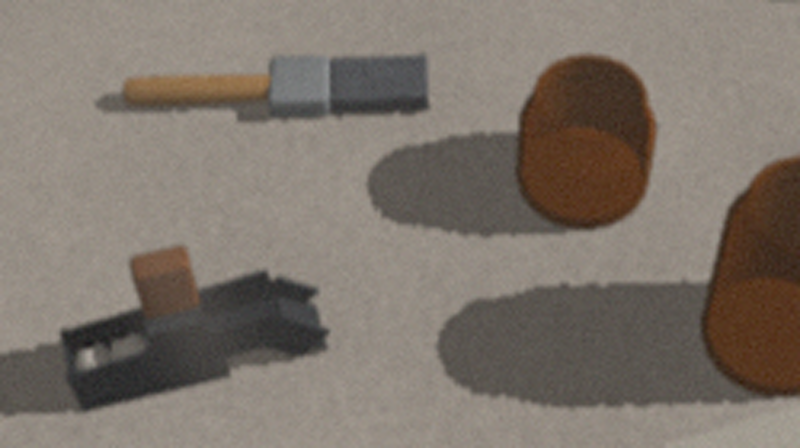

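```bash
cat > fit.py <<'E'
from h import *
from scipy.optimize import minimize
s=cams.read_camera("scene");t=cams.read_camera("top")
def hull(r,X,im): cv2.fillConvexPoly(im,cv2.convexHull(np.round(proj(r,X)*16).astype(np.int32)),1,shift=4)
a=np.linspace(0,2*np.pi,48)
def jar(p,H=.08):
    c=lambda rad,z:np.c_[p[0]+rad*np.cos(a),p[1]+rad*np.sin(a),0*a+z]
    return [np.vstack([c(.042,0),c(.042,H-.02)]),np.vstack([c(.034,H),c(.034,H-.02)])]
def scoop(p):
    R=np.array([[np.cos(p[2]),-np.sin(p[2])],[np.sin(p[2]),np.cos(p[2])]])
    def ex(prof,w):
        o=[]
        for x,z in prof:
            for y in(-w,w): o.append([*(R@[x,y]+p[:2]),z])
        return np.array(o)
    k=1e-3
    return [ex(np.array(q)*k,w*k) for q,w in(([(-140,0),(-140,26),(-34,32),(-34,21),(-56,0)],16),([(-34,21),(-34,32),(-22,32),(-0,10),(0,3),(-18,21)],16),([(-93,60),(-63,60),(-63,100),(-93,100)],8),([(-93,20),(-63,20),(-63,60),(-93,60)],16))]
def cost(p,f,m):
    c=0
    for (r,mk) in m:
        im=np.zeros((400,640),np.uint8)
        for X in f(p): hull(r,X,im)
        g=cv2.GaussianBlur(im.astype(np.float32),(0,0),1.);h=cv2.GaussianBlur(mk.astype(np.float32),(0,0),1.)
        c+=((g-h)**2).sum()/mk.sum()
    return c
for n,f,p0 in(("jar",jar,[.458,.071]),("scoop",scoop,[.515,-.117,1.57])):
    ms=np.load(f"m_scene_{n}.npy");mt=np.load(f"m_top_{n}.npy")
    for lab,m in(("both",[(s,ms),(t,mt)]),("scene",[(s,ms)]),("top",[(t,mt)])):
        sim=np.array([p0]+[list(np.array(p0)+d) for d in np.diag([.008,.008,.1][:len(p0)])])
        q=minimize(cost,p0,args=(f,m),method="Nelder-Mead",options=dict(initial_simplex=sim,xatol=1e-5,fatol=1e-6))
        print(n,lab,q.x.round(4),round(q.fun,4))
        if lab=="both":
            for c,r,mk in(("scene",s,ms),("top",t,mt)):
                im=np.zeros((400,640),np.uint8)
                for X in f(q.x): hull(r,X,im)
                o=r["pixels"][:,:,::-1].copy();o=cv2.resize(o,None,fx=5,fy=5)
                for M,col in((im,(0,255,0)),(mk.astype(np.uint8),(0,0,255))):
                    cs,_=cv2.findContours(cv2.resize(M,None,fx=5,fy=5,interpolation=0),0,1);cv2.drawContours(o,cs,-1,col,1)
                cx,cy=proj(r,[q.x[0],q.x[1],0])[0]*5
                x0,y0=int(max(cx-300 ,0)),int(max(cy-200,0));cv2.imwrite(f"pics/fit_{n}_{c}.png",o[y0:y0+400,x0:x0+400])
E
python3 fit.py; python3 - <<'E'
import cv2,numpy as np
I=[cv2.imread(f"pics/fit_{n}_{c}.png") for n in("jar","scoop") for c in("scene","top")]
cv2.imwrite("pics/fitall.png",cv2.resize(np.vstack([np.hstack(I[:2]),np.hstack(I[2:])]),(600,600)))
E
```

```text
jar both [0.4576 0.0673] 0.0715
jar scene [0.4589 0.0667] 0.0412
jar top [0.4577 0.0674] 0.0255
scoop both [ 0.5167 -0.1187  1.5388] 0.2304
scoop scene [ 0.5162 -0.119   1.5382] 0.1381
scoop top [ 0.518  -0.1203  1.5299] 0.0902
```

View pics/fitall.png

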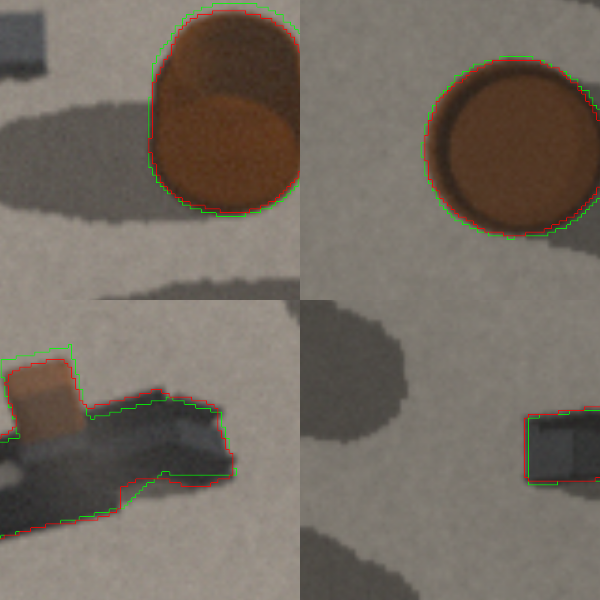

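Emit:
move_arm(steps=[1, 1.6, -3.95, 0, 0, 0, -2.4, 1, 1.6, -3.95, 0, 0, 0, -2.4, 1, 1.6, -3.95, 0, 0, 0, -2.4, 1, 1.6, -3.95, 0, 0, 0, -2.4, 1, 1.6, -3.95, 0, 0, 0, -2.4, 1, 1.6, -3.95, 0, 0, 0, -2.4, 1, 1.6, -3.95, 0, 0, 0, -2.4, 1, 1.6, -3.95, 0, 0, 0, -2.4])

```text
t: 2.4
eef_pos: [0.3737, 0.3113, 0.2566]
tool_rot: [0.0, 0.347, 0.938, 0.0]
contact_force: [1.4, -0.3, 0.0]
gripper_width: 1.001
```

Emit:
move_arm(steps=[1, 1.6, -3.95, 0, 0, 0, -2.4, 1, 1.6, -3.95, 0, 0, 0, -2.4, 1, 1.6, -3.95, 0, 0, 0, -2.4, 1, 1.6, -3.95, 0, 0, 0, -2.4, 1, 1.6, -3.95, 0, 0, 0, -2.4, 1, 1.6, -3.95, 0, 0, 0, -2.4, 1, 1.6, -3.95, 0, 0, 0, -2.4, 1, 1.6, -3.95, 0, 0, 0, -2.4])

```text
t: 3.2
eef_pos: [0.5018, -0.0047, 0.2567]
tool_rot: [0.0, 0.498, 0.867, 0.0]
contact_force: [0.3, 1.4, -0.4]
gripper_width: 1.001
```

Emit:
move_arm(steps=[1, 0, 0, -5, 0, 0, 0, 1, 0, 0, -5, 0, 0, 0, 1, -0.55, 0.95, 0.45, -6.5, -3.75, 0, 1, -0.55, 0.95, 0.45, -6.5, -3.75, 0, 1, -0.55, 0.95, 0.45, -6.5, -3.75, 0, 1, -0.55, 0.95, 0.45, -6.5, -3.75, 0, 1, 0, 0, 0, 0, 0, 0])

```text
t: 3.9
eef_pos: [0.4789, 0.0405, 0.1719]
tool_rot: [0.213, 0.476, 0.844, -0.124]
contact_force: [0.1, 0.3, -0.4]
gripper_width: 1.003
```

```bash
python3 - <<'E'
from station import status
import numpy as np
from scipy.spatial.transform import Rotation as R
o=status.get_obs();print(o["t"],o["q"].round(3),o["eef_pos"].round(4));q=o["tool_rot"];print(R.from_quat(np.r_[q[1:],q[0]]).as_matrix().round(3))
E
```

```text
3.9 [-1.172  0.342  0.772  2.249  0.443  0.642 -0.249] [0.4789 0.0405 0.1719]
[[-0.456  0.857  0.241]
 [ 0.751  0.515 -0.413]
 [-0.478 -0.007 -0.878]]
```

Emit:
move_arm(steps=[1, 0.45, -2.5, 1.5, 6.5, 3.75, 0, 1, 0.45, -2.5, 1.5, 6.5, 3.75, 0, 1, 0.45, -3.1, 1.5, 6.5, 3.75, 0, 1, 0.45, -3.1, 0.5, 6.5, 3.75, 0, 1, 0.45, -3.1, 0, 0, 0, -8, 1, 0.45, -3.1, 0, 0, 0, -8, 1, 0.43, -3.1, 0, 0, 0, -8, 1, 0.43, -3.1, 0, 0, 0, -8])

```text
t: 4.7
eef_pos: [0.5117, -0.1881, 0.2131]
tool_rot: [0.013, 0.721, 0.693, -0.027]
contact_force: [0.5, 0.6, 0.0]
gripper_width: 0.999
```

```bash
python3 - <<'E'
from h import *
from scipy.spatial.transform import Rotation as R
o=status.get_obs();q=o["tool_rot"]
r=cams.read_camera("wrist");M=np.eye(4);M[:3,:3]=R.from_quat(np.r_[q[1:],q[0]]).as_matrix();M[:3,3]=o["eef_pos"]
r["T"]=M@np.array(r["T_tool_cam"])
im=np.ascontiguousarray(r["pixels"][:,:,::-1])
print(o["eef_pos"].round(4),M[:3,:3].round(3))
print(r["T"].round(3))
for qn,z in(("scoop_grip",.083),("scoop",0),("eye_a",.015)):
    for d in models.place_of("wrist",qn)[:3]: print(qn,round(d["score"],2),d["position"],onz(r,d["position"],z).round(4))
from math import cos,sin
p=[.517,-.119,1.538];c,s=cos(p[2]),sin(p[2])
for x,y,z in [(-93,-8,100),(-93,8,100),(-63,8,100),(-63,-8,100),(-140,-16,0),(-140,16,0),(0,-16,3),(0,16,3)]:
    X=[p[0]+(c*x-s*y)/1e3,p[1]+(s*x+c*y)/1e3,z/1e3];u=proj(r,X)[0];cv2.circle(im,tuple(int(v) for v in np.clip(u,-999,999)),3,(0,255,0),1)
cv2.imwrite("pics/w1.png",im)
E
```

```text
[ 0.5117 -0.1881  0.2131] [[ 0.039  0.999 -0.021]
 [ 0.998 -0.04  -0.057]
 [-0.058 -0.018 -0.998]]
[[ 0.999 -0.032 -0.03   0.518]
 [-0.04  -0.941 -0.336 -0.109]
 [-0.017  0.337 -0.941  0.327]
 [ 0.     0.     0.     1.   ]]
scoop_grip 0.94 [198.4, 330.0] [ 0.518  -0.1954  0.083 ]
scoop_grip 0.2 [109.1, 331.2] [ 0.5213 -0.1161  0.083 ]
scoop 0.7 [109.0, 328.6] [ 0.5196 -0.1183  0.    ]
eye_a 0.57 [224.0, 327.8] [ 0.5142 -0.2529  0.015 ]
```

View pics/w1.png

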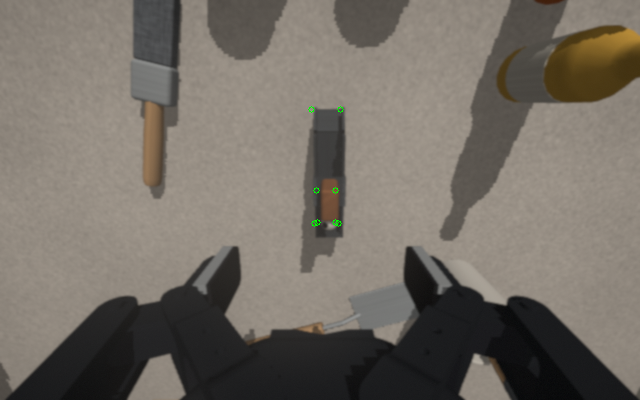

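```bash
cat > w.py <<'E'
import sys
from h import *
from scipy.spatial.transform import Rotation as R
def wrist():
    o=status.get_obs();q=o["tool_rot"]
    r=cams.read_camera("wrist");M=np.eye(4);M[:3,:3]=R.from_quat(np.r_[q[1:],q[0]]).as_matrix();M[:3,3]=o["eef_pos"]
    r["T"]=M@np.array(r["T_tool_cam"]);return o,M,r
if __name__=="__main__":
    o,M,r=wrist()
    im=np.ascontiguousarray(r["pixels"][:,:,::-1])
    print(o["t"],o["eef_pos"].round(4),o["joint_vel"].round(3));print(M[:3,:3].round(3))
    for qn,z in(("scoop_grip",.083),("scoop",0),("eye_a",.015)):
        for d in models.place_of("wrist",qn)[:3]: print(qn,round(d["score"],2),d["position"],onz(r,d["position"],z).round(4))
    p=[float(v) for v in sys.argv[2:5]];c,s=np.cos(p[2]),np.sin(p[2])
    for x,y,z in [(-93,-8,100),(-93,8,100),(-63,8,100),(-63,-8,100),(-140,-16,20),(-140,16,20),(0,-16,3),(0,16,3)]:
        X=[p[0]+(c*x-s*y)/1e3,p[1]+(s*x+c*y)/1e3,z/1e3];u=proj(r,X)[0];cv2.circle(im,tuple(int(v) for v in np.clip(u,-999,999)),2,(0,255,0),1)
    u=proj(r,[p[0]-.078*c,p[1]-.078*s,.05])[0].astype(int);x0,y0=np.clip(u-[100,75],0,None)
    cv2.imwrite(sys.argv[1],cv2.resize(im[y0:y0+150,x0:x0+200],None,fx=4,fy=4,interpolation=2))
E
python3 w.py pics/w2.png .517 -.119 1.538
```

```text
4.9 [ 0.5114 -0.1871  0.2128] [-0.032 -0.011 -0.028  0.015  0.004  0.001 -0.008]
[[ 0.034  0.999 -0.021]
 [ 0.998 -0.035 -0.058]
 [-0.059 -0.019 -0.998]]
scoop_grip 0.72 [201.4, 331.1] [ 0.5184 -0.1974  0.083 ]
scoop 0.6 [109.4, 327.2] [ 0.517  -0.1178  0.    ]
eye_a 0.51 [223.9, 327.0] [ 0.513  -0.2518  0.015 ]
```

View pics/w2.png

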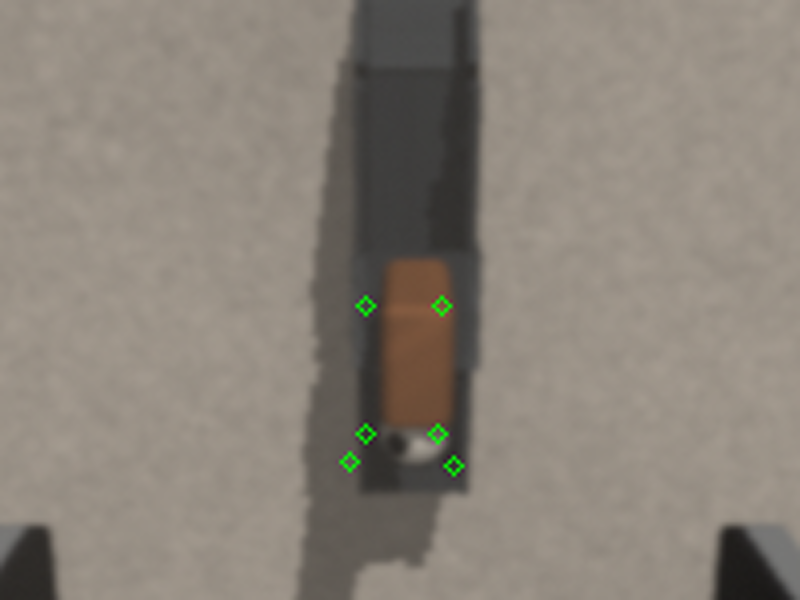

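Emit:
move_arm(steps=[1, 0.5, -1.0, 0, 3.3, -1.2, 0, 1, 0, 0, -3, 0, 0, 0, 1, 0, 0, -2, 0, 0, 0, 1, 0, 0, 0, 0, 0, 0, 1, 0, 0, 0, 0, 0, 0])

```text
t: 5.6
eef_pos: [0.5167, -0.1954, 0.163]
tool_rot: [-0.0, 0.718, 0.696, -0.001]
contact_force: [1.0, 0.8, 0.8]
gripper_width: 0.997
```

```bash
python3 w.py pics/w3.png .519 -.119 1.533
```

```text
5.6 [ 0.5167 -0.1954  0.163 ] [-0.005 -0.017  0.014 -0.019  0.002  0.001 -0.002]
[[ 0.032  0.999 -0.001]
 [ 0.999 -0.032 -0.001]
 [-0.001 -0.001 -1.   ]]
scoop_grip 0.74 [220.1, 319.3] [ 0.5158 -0.1976  0.083 ]
scoop 0.92 [115.5, 321.7] [ 0.52   -0.1207  0.    ]
eye_a 0.69 [245.8, 317.8] [ 0.5117 -0.2521  0.015 ]
```

View pics/w3.png

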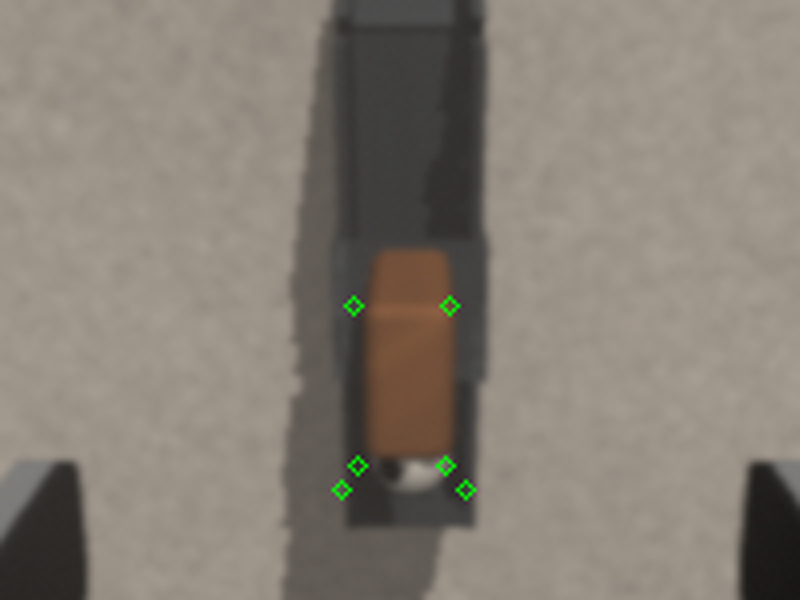

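Emit:
move_arm(steps=[1, 0, -0.2, -2.5, 0, 0, 0, 1, 0, 0, -2.5, 0, 0, 0, 1, 0, 0, -2.2, 0, 0, 0, 1, 0, 0, 0, 0, 0, 0, 1, 0, 0, 0, 0, 0, 0, -1, 0, 0, 0, 0, 0, 0, -1, 0, 0, 0, 0, 0, 0, -1, 0, 0, 0, 0, 0, 0], newtons=50)

```text
t: 6.6
eef_pos: [0.5171, -0.1981, 0.0916]
tool_rot: [0.001, 0.719, 0.695, -0.0]
contact_force: [0.1, -0.2, 0.4]
gripper_width: 0.52
```

Emit:
move_arm(steps=[-1, 0, 0, 0, 0, 0, 0, -1, 0, 0, 0, 0, 0, 0, -1, 0, 0, 0, 0, 0, 0, -1, 0, 0, 0, 0, 0, 0])

```text
t: 7.0
eef_pos: [0.5166, -0.198, 0.091]
tool_rot: [0.0, 0.719, 0.695, -0.001]
contact_force: [-0.9, 0.5, 5.0]
gripper_width: 0.18
```

Emit:
move_arm(steps=[-1, 0, 0, 0, 0, 0, 0, -1, 0, 0, 0.5, 0, 0, 0, -1, 0, 0, 0.8, 0, 0, 0, -1, 0, 0, 1.5, 0, 0, 0, -1, 0, 0, 2, 0, 0, 0, -1, 0, 0, 2, 0, 0, 0, -1, 0, 0, 2, 0, 0, 0, -1, 0, 0, 0.8, 0, 0, 0])

```text
t: 7.8
eef_pos: [0.5174, -0.1987, 0.1893]
tool_rot: [0.002, 0.719, 0.695, 0.0]
contact_force: [1.0, 0.3, -1.9]
gripper_width: 0.177
```

Emit:
move_arm(steps=[-1, 0, 0, 0, 0, 0, 0, -1, 0, 0, 0, 0, 0, 0, -1, 0, 0, 0, 0, 0, 0])

```text
t: 8.1
eef_pos: [0.5159, -0.1977, 0.1858]
tool_rot: [-0.001, 0.719, 0.695, -0.001]
contact_force: [-1.1, 0.4, -2.1]
gripper_width: 0.18
```

```bash
cat > look.py <<'E'
import sys
from w import *
o,M,r=wrist();print(o["t"],o["eef_pos"].round(4),o["contact_force"].round(1),o["torque"].round(2),o["gripper_width"].round(3));print(M[:3,:3].round(3))
n=sys.argv[1]
s=cams.read_camera("scene");t=cams.read_camera("top")
for c,k in(("scene",s),("top",t),("wrist",r)):
    for q in ["scoop","scoop_grip","jar","eye_a"]: print(c,q,[(round(d["score"],2),np.round(d["position"]).tolist()) for d in models.place_of(c,q)][:3])
def crop(i,x,y): return cv2.resize(i[y:y+150,x:x+200,::-1],(400,300),interpolation=2)
cv2.imwrite(n,np.vstack([np.hstack([crop(s["pixels"],*map(int,sys.argv[2:4])),crop(t["pixels"],*map(int,sys.argv[4:6]))]),np.hstack([cv2.resize(r["pixels"][:,:,::-1],(400,300)),cv2.resize(s["pixels"][:,:,::-1],(400,300))])]))
E
python3 look.py pics/l1.png 150 110 300 120
```

```text
Traceback (most recent call last):
  File "look.py", line 3, in <module>
    o,M,r=wrist();print(o["t"],o["eef_pos"].round(4),o["contact_force"].round(1),o["torque"].round(2),o["gripper_width"].round(3));print(M[:3,:3].round(3))
                                                                                                      ^^^^^^^^^^^^^^^^^^^^^^^^
AttributeError: 'float' object has no attribute 'round'
```

```bash
sed -i 's/o\["gripper_width"\].round(3)/o["gripper_width"]/' look.py
python3 look.py pics/l1.png 150 110 300 120
```

```text
8.15 [ 0.5159 -0.1978  0.1858] [-0.6  0.3 -1.7] [0.01 0.02 0.01] 0.17864161229454997
[[ 0.034  0.999 -0.003]
 [ 0.999 -0.034 -0.001]
 [-0.001 -0.003 -1.   ]]
scene scoop [(0.58, [213.0, 274.0])]
scene scoop_grip [(0.96, [193.0, 222.0])]
scene jar [(0.9, [196.0, 362.0])]
scene eye_a [(0.56, [199.0, 361.0]), (0.54, [222.0, 197.0]), (0.47, [217.0, 210.0])]
top scoop [(0.67, [203.0, 361.0])]
top scoop_grip [(0.97, [192.0, 419.0])]
top jar [(0.94, [243.0, 259.0])]
top eye_a []
wrist scoop [(0.77, [108.0, 322.0])]
wrist scoop_grip [(0.61, [266.0, 324.0])]
wrist jar []
wrist eye_a []
```

View pics/l1.png

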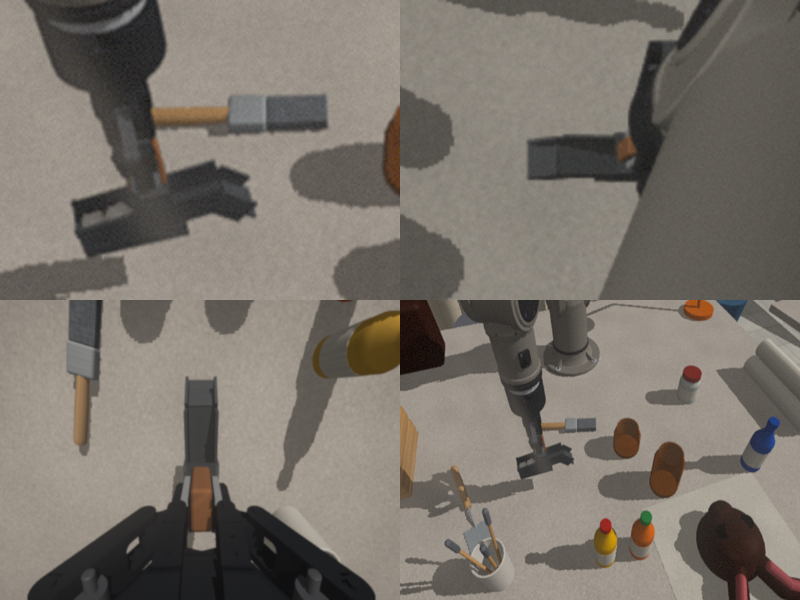

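```bash
cat > chk.py <<'E'
import sys
from w import *
o,M,r=wrist()
im=np.ascontiguousarray(r["pixels"][:,:,::-1]);big=cv2.resize(im,None,fx=4,fy=4,interpolation=2)
T=np.array(r["T_tool_cam"]);K={"T":T,"mtx":r["mtx"]}
# tool x = scoop fwd, tool z = down ; tcp at scoop (-78,91)
for pt,col in((0,(0,255,0)),(3,(0,0,255)),(-3,(255,0,0))):
    a=np.radians(pt)
    for x,y,z in[(0,-13,3),(0,13,3),(-22,-13,26),(-22,13,26),(-63,-8,100),(-63,8,100),(-93,8,100),(-93,-8,100)]:
        dx,dz=x+78,z-83; dx,dz=dx*np.cos(a)+dz*np.sin(a),-dx*np.sin(a)+dz*np.cos(a)
        u=proj(K,np.array([dx,y,8-dz-0])/1e3)[0]; cv2.circle(big,tuple(int(4*v) for v in u),4,col,1)
cv2.imwrite(sys.argv[1],big[360:960,900:1660])
E
python3 chk.py pics/c1.png
```

```text
(no output)
```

View pics/c1.png

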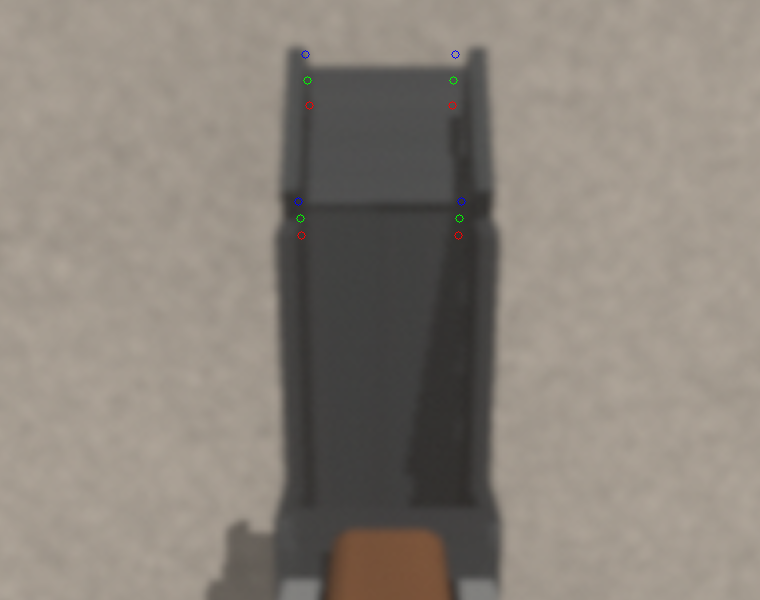

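Emit:
move_arm(steps=[-1, 0, 0.3, 0.2, 0, 0, 1, -1, -0.1, 0.7, 0.3, 0, 0, 2, -1, -0.1, 1.1, 0.3, 0, 0, 2, -1, -0.1, 1.4, 0.3, 0, 0, 2, -1, -0.1, 1.6, 0.3, 0, 0, 2, -1, -0.1, 1.6, 0.3, 0, 0, 2, -1, -0.1, 1.6, 0.3, 0, 0, 2, -1, -0.1, 1.6, 0, 0, 0, 2])

```text
t: 9.75
eef_pos: [0.5097, -0.0973, 0.2072]
tool_rot: [0.0, 0.621, 0.784, -0.0]
contact_force: [0.2, 0.5, -1.5]
gripper_width: 0.178
```

Emit:
move_arm(steps=[-1, -0.1, 1.6, 0, 0, 0, 2, -1, -0.1, 1.6, 0, 0, 0, 2, -1, -0.1, 1.6, 0, 0, 0, 2, -1, -0.1, 1.4, 0, 0, 0, 2, -1, -0.1, 1.1, 0, 0, 0, 2, -1, -0.1, 0.9, 0, 0, 0, 2, -1, -0.1, 0.6, 0, 0, 0, 2, -1, -0.1, 0.4, 0, 0, 0, 2])

```text
t: 10.55
eef_pos: [0.5015, -0.0068, 0.2067]
tool_rot: [0.0, 0.506, 0.863, -0.001]
contact_force: [-0.2, 0.2, -2.1]
gripper_width: 0.182
```

Emit:
move_arm(steps=[-1, 0, 0.2, 0, 0, 0, 1, -1, 0, 0, 0, 0, 0, 0, -1, 0, 0, 0, 0, 0, 0, -1, 0, 0, 0, 0, 0, 0])

```text
t: 10.95
eef_pos: [0.5016, -0.0055, 0.2067]
tool_rot: [0.0, 0.5, 0.866, -0.001]
contact_force: [-0.0, 0.6, -1.8]
gripper_width: 0.182
```

```bash
python3 look.py pics/l2.png 230 80 200 130;python3 chk.py pics/c2.png; python3 fit.py >/dev/null; python3 - <<'E'
E
```

```text
10.95 [ 0.5016 -0.0055  0.2067] [-0.   0.6 -1.8] [ 0.01 -0.02 -0.02] 0.18217134521074316
[[-0.5    0.866 -0.   ]
 [ 0.866  0.5   -0.002]
 [-0.001 -0.001 -1.   ]]
scene scoop [(0.78, [157.0, 361.0])]
scene scoop_grip [(0.87, [146.0, 336.0])]
scene jar [(0.72, [199.0, 364.0])]
scene eye_a [(0.66, [182.0, 326.0]), (0.62, [188.0, 316.0])]
top scoop []
top scoop_grip []
top jar []
top eye_a []
wrist scoop [(0.55, [108.0, 323.0])]
wrist scoop_grip [(0.76, [264.0, 324.0])]
wrist jar [(0.63, [110.0, 322.0])]
wrist eye_a []
```

View pics/l2.png

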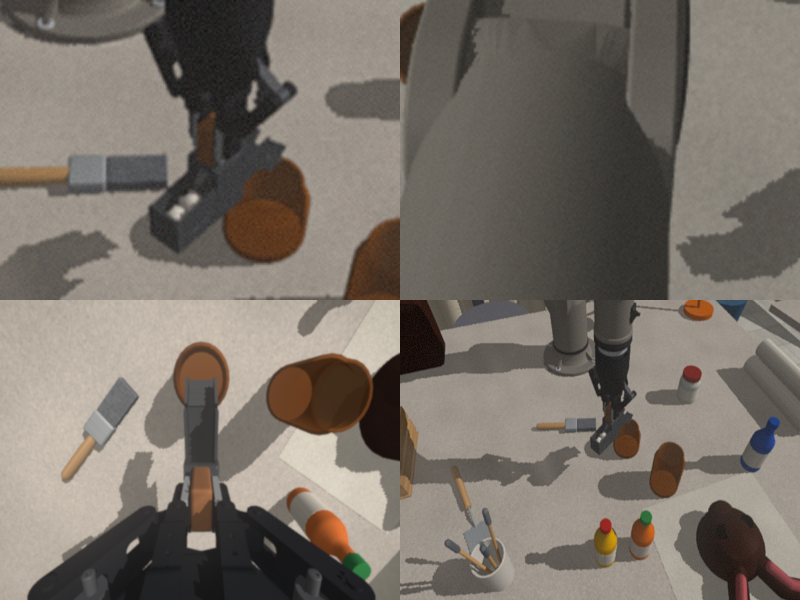

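```bash
cat > jr.py <<'E'
import sys
from w import *
o,M,r=wrist()
big=cv2.resize(np.ascontiguousarray(r["pixels"][:,:,::-1]),None,fx=4,fy=4,interpolation=2)
a=np.linspace(0,2*np.pi,60);cx,cy=map(float,sys.argv[2:4])
for rad,z,col in((.034,.08,(0,255,0)),(.030,.08,(255,255,0)),(.042,0,(0,0,255))):
    cv2.polylines(big,[np.round(4*proj(r,np.c_[cx+rad*np.cos(a),cy+rad*np.sin(a),0*a+z])).astype(np.int32)],True,col,1)
cv2.imwrite(sys.argv[1],big[160:760,900:1660])
E
python3 jr.py pics/j1.png .458 .0673
```

```text
(no output)
```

View pics/j1.png

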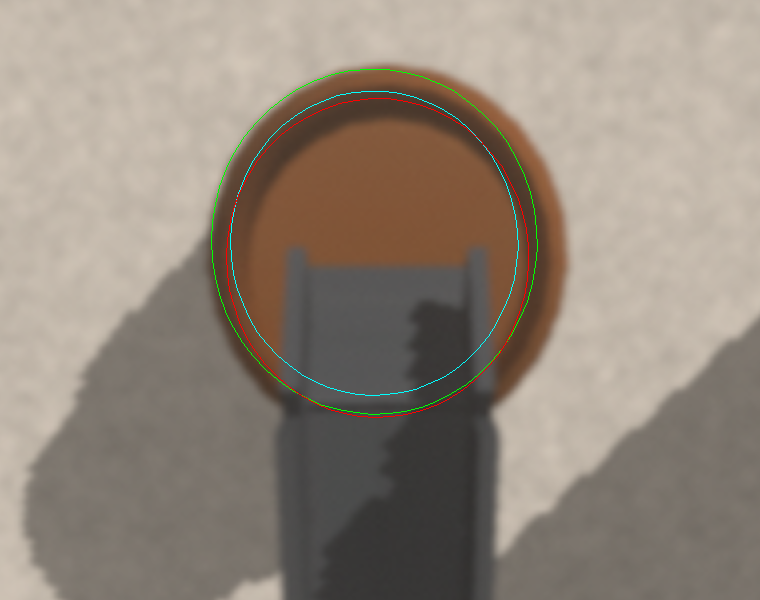

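```bash
sed -i 's/((.034,.08,(0,255,0))/((.042,.055,(255,0,255)),(.034,.08,(0,255,0))/' jr.py; python3 jr.py pics/j2.png .4606 .0688
```

```text
(no output)
```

View pics/j2.png

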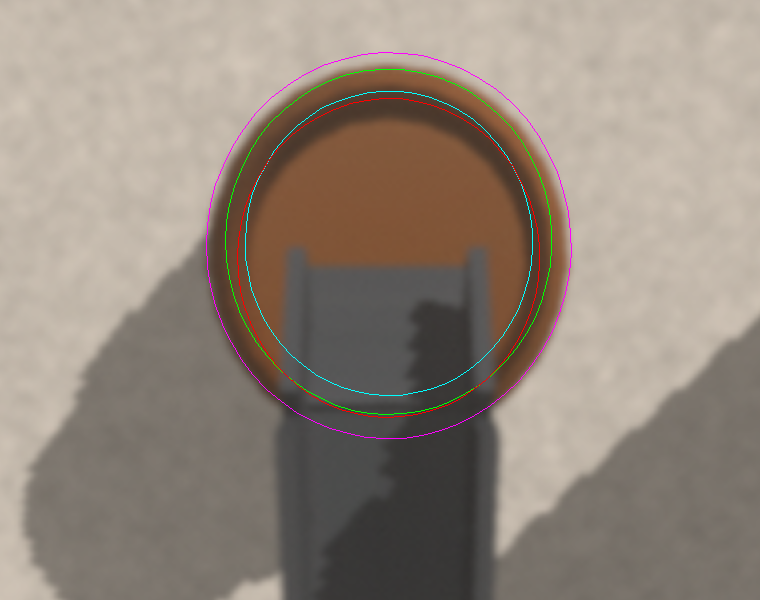

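Emit:
move_arm(steps=[-1, 0, 0, -0.4, 0, 0, 0, -1, 0, 0, -0.8, 0, 0, 0, -1, 0, 0, -1, 0, 0, 0, -1, 0, 0, -1, 0, 0, 0, -1, 0, 0, -0.9, 0, 0, 0, -1, 0, 0, -0.6, 0, 0, 0, -1, 0, 0, -0.4, 0, 0, 0, -1, 0, 0, -0.2, 0, 0, 0])

```text
t: 12.75
eef_pos: [0.5016, -0.0048, 0.1537]
tool_rot: [0.0, 0.499, 0.866, -0.001]
contact_force: [-1.4, 1.4, 4.3]
gripper_width: 0.179
```

Emit:
move_arm(steps=[-1, 0, 0, 0, 0, 0, 0, -1, 0, 0, 0, 0, 0, 0])

```text
t: 12.95
eef_pos: [0.5016, -0.0049, 0.1538]
tool_rot: [0.0, 0.499, 0.866, -0.001]
contact_force: [-1.2, 1.8, 0.2]
gripper_width: 0.181
```

```bash
python3 look.py pics/l3.png 250 100 200 130;python3 jr.py pics/j3.png .4606 .0688
```

```text
12.95 [ 0.5016 -0.0049  0.1538] [-1.2  1.8  0.2] [0.57 0.35 0.02] 0.18077904729378255
[[-0.501  0.865 -0.   ]
 [ 0.865  0.501 -0.001]
 [-0.001 -0.001 -1.   ]]
scene scoop [(0.84, [173.0, 364.0])]
scene scoop_grip [(0.85, [173.0, 337.0])]
scene jar [(0.76, [198.0, 364.0])]
scene eye_a [(0.65, [202.0, 328.0]), (0.63, [209.0, 319.0])]
top scoop []
top scoop_grip []
top jar []
top eye_a []
wrist scoop [(0.83, [101.0, 322.0])]
wrist scoop_grip [(0.69, [265.0, 320.0])]
wrist jar [(0.6, [106.0, 320.0])]
wrist eye_a [(0.3, [100.0, 324.0])]
```

View pics/l3.png

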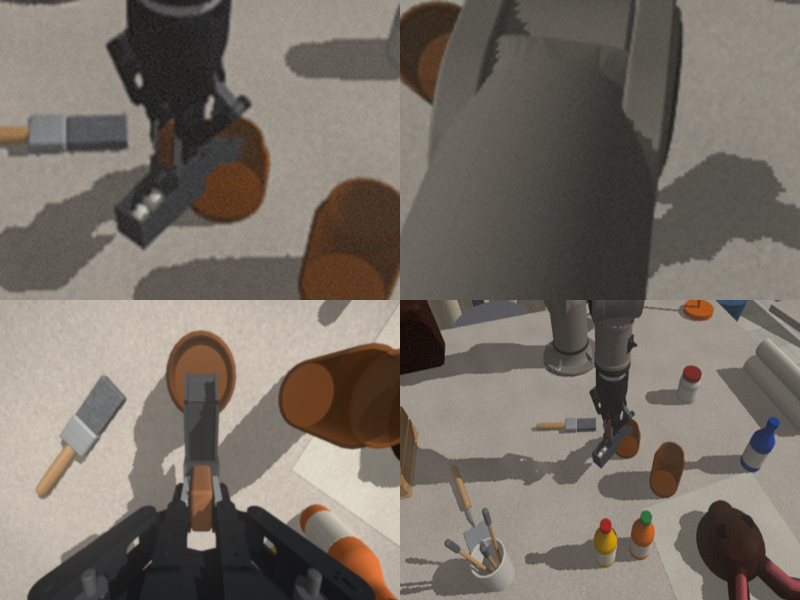

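View pics/j3.png

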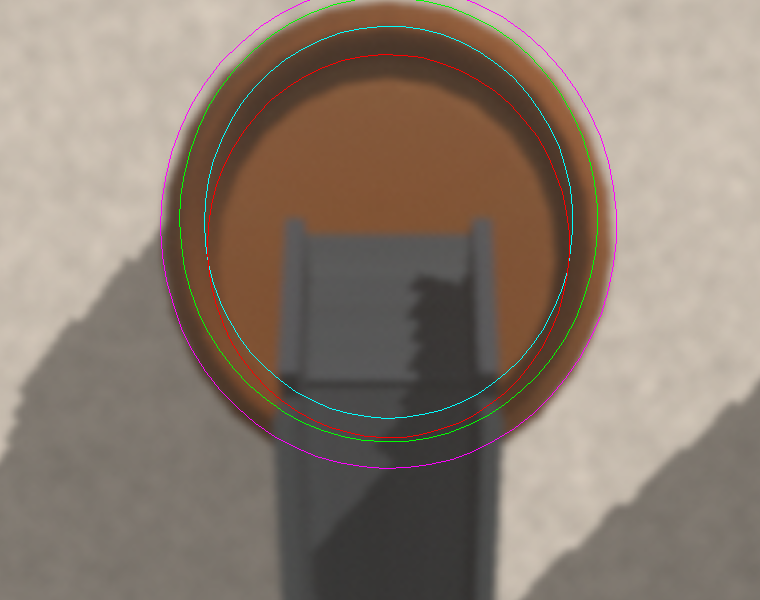

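Emit:
move_arm(steps=[-1, -0.09, 0.15, 0.1, 0, 0, 0, -1, -0.09, 0.15, 0.05, 0, 0, 0, -1, 0, 0, 0, 0, 0, 0, -1, 0, 0, 0, 0, 0, 0])

```text
t: 14.15
eef_pos: [0.4997, -0.0022, 0.1552]
tool_rot: [0.0, 0.499, 0.866, -0.001]
contact_force: [-0.3, -0.2, -1.6]
gripper_width: 0.181
```

```bash
python3 - <<'E'
from station import status
o=status.get_obs();print(o["eef_pos"].round(4),o["contact_force"].round(1),o["torque"].round(2),o["tool_rot"].round(4))
E
python3 jr.py pics/j4.png .4606 .0688
```

```text
[ 0.4997 -0.0022  0.1552] [-0.3 -0.2 -1.6] [ 0.04  0.02 -0.  ] [ 4.000e-04  4.995e-01  8.663e-01 -9.000e-04]
```

View pics/j4.png

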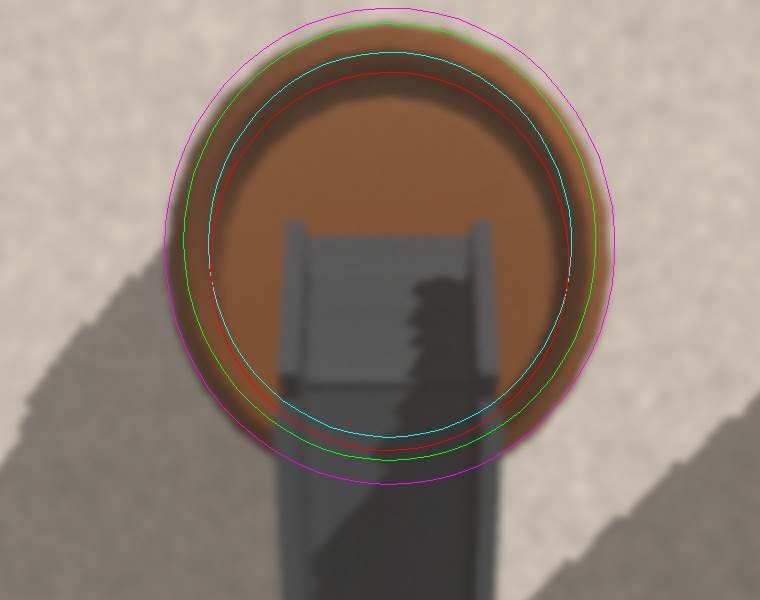

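The lip is level and free of the rim, about 13 mm inside the mouth. It rested briefly on the rim and the jar did not move. Next is the tilt.

Emit:
move_arm(steps=[-1, -0.17, 0.29, 0.23, -2.165, -1.25, 0, -1, -0.17, 0.29, 0.23, -2.165, -1.25, 0, -1, -0.18, 0.3, 0.2, -2.165, -1.25, 0, -1, -0.18, 0.3, 0.2, -2.165, -1.25, 0, -1, -0.18, 0.32, 0.17, -2.165, -1.25, 0, -1, -0.18, 0.32, 0.17, -2.165, -1.25, 0, -1, -0.19, 0.33, 0.13, -2.165, -1.25, 0, -1, -0.19, 0.33, 0.13, -2.165, -1.25, 0])

```text
t: 15.0
eef_pos: [0.4854, 0.0229, 0.17]
tool_rot: [0.151, 0.492, 0.853, -0.088]
contact_force: [-0.6, -0.1, -2.0]
gripper_width: 0.178
```

```bash
cat > st.py <<'E'
from w import *
o=status.get_obs();q=o["tool_rot"];m=R.from_quat(np.r_[q[1:],q[0]]).as_matrix()
print(o["t"],o["eef_pos"].round(4),o["contact_force"].round(1),o["torque"].round(2),"tilt",np.degrees(np.arcsin(-m[2,0])).round(1),"roll",np.degrees(m[2,1]).round(1),"yaw",np.degrees(np.arctan2(m[1,0],m[0,0])).round(1),o["q"].round(2))
E
python3 st.py
```

```text
15.0 [0.4854 0.0229 0.17  ] [-0.6 -0.1 -2. ] [ 0.48  0.23 -0.05] tilt 20.2 roll -0.0 yaw 120.1 [-1.05  0.32  0.78  2.22  0.2   0.62  0.06]
```

Emit:
move_arm(steps=[-1, -0.2, 0.34, 0.1, -2.165, -1.25, 0, -1, -0.2, 0.34, 0.1, -2.165, -1.25, 0, -1, -0.2, 0.34, 0.07, -2.165, -1.25, 0, -1, -0.2, 0.34, 0.07, -2.165, -1.25, 0, -1, 0, 0, 0, 0, 0, 0, -1, 0, 0, 0, 0, 0, 0, -1, 0, 0, 0, 0, 0, 0, -1, 0, 0, 0, 0, 0, 0])

```text
t: 15.8
eef_pos: [0.4775, 0.0357, 0.1734]
tool_rot: [0.224, 0.483, 0.836, -0.13]
contact_force: [-0.4, 0.2, -2.7]
gripper_width: 0.177
```

```bash
python3 st.py; python3 look.py pics/l4.png 250 100 200 130
```

```text
15.8 [0.4775 0.0357 0.1734] [-0.4  0.2 -2.7] [ 0.63  0.34 -0.01] tilt 30.0 roll -0.0 yaw 120.0 [-1.28  0.39  0.92  2.26  0.38  0.61 -0.2 ]
15.8 [0.4775 0.0357 0.1734] [-0.4  0.2 -2.7] [ 0.63  0.34 -0.01] 0.17736462504208467
[[-0.433  0.866  0.249]
 [ 0.75   0.499 -0.434]
 [-0.5   -0.001 -0.866]]
scene scoop [(0.75, [178.0, 360.0])]
scene scoop_grip [(0.6, [148.0, 352.0])]
scene jar [(0.66, [196.0, 362.0])]
scene eye_a []
top scoop [(0.74, [238.0, 260.0])]
top scoop_grip [(0.57, [221.0, 269.0])]
top jar [(0.42, [240.0, 263.0])]
top eye_a []
wrist scoop [(0.87, [98.0, 324.0])]
wrist scoop_grip [(0.63, [264.0, 322.0])]
wrist jar [(0.62, [63.0, 320.0])]
wrist eye_a [(0.65, [104.0, 328.0])]
```

View pics/l4.png

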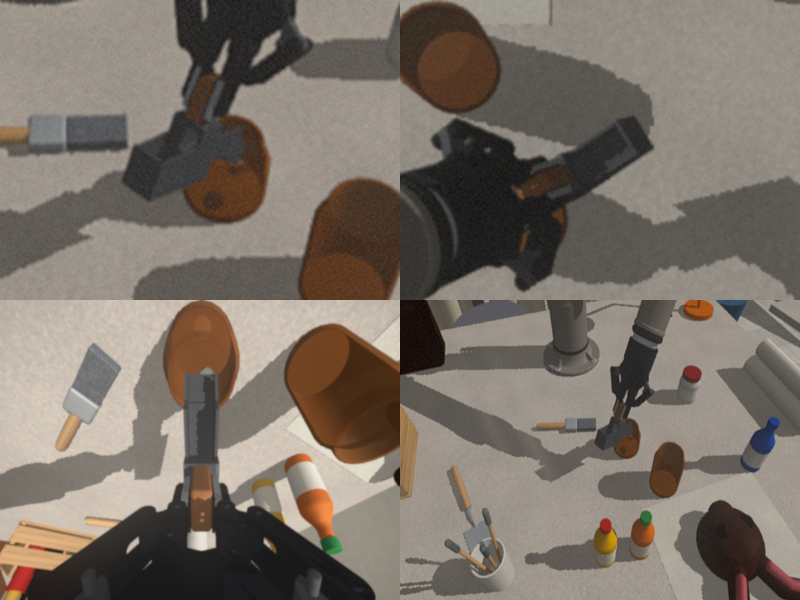

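Emit:
move_arm(steps=[-1, -0.1, 0.18, 0.02, -1.3, -0.75, 0, -1, -0.1, 0.18, 0.02, -1.3, -0.75, 0, -1, 0, 0, 0, 0, 0, 0, -1, 0, 0, 0, 0, 0, 0, -1, 0, 0, 0, 0, 0, 0, -1, 0, 0, 0, 0, 0, 0, -1, 0, 0, 0, 0, 0, 0, -1, 0, 0, 0, 0, 0, 0])

```text
t: 17.35
eef_pos: [0.4754, 0.0398, 0.1737]
tool_rot: [0.246, 0.479, 0.83, -0.143]
contact_force: [-0.2, 0.6, -1.6]
gripper_width: 0.183
```

```bash
python3 st.py; python3 look.py pics/l5.png 250 100 200 130 | grep eye
```

```text
17.35 [0.4754 0.0398 0.1737] [-0.2  0.6 -1.6] [ 0.69  0.37 -0.06] tilt 33.1 roll -0.1 yaw 120.1 [-1.35  0.43  0.95  2.27  0.42  0.61 -0.27]
scene eye_a []
top eye_a []
wrist eye_a [(0.81, [98.0, 328.0])]
```

View pics/l5.png

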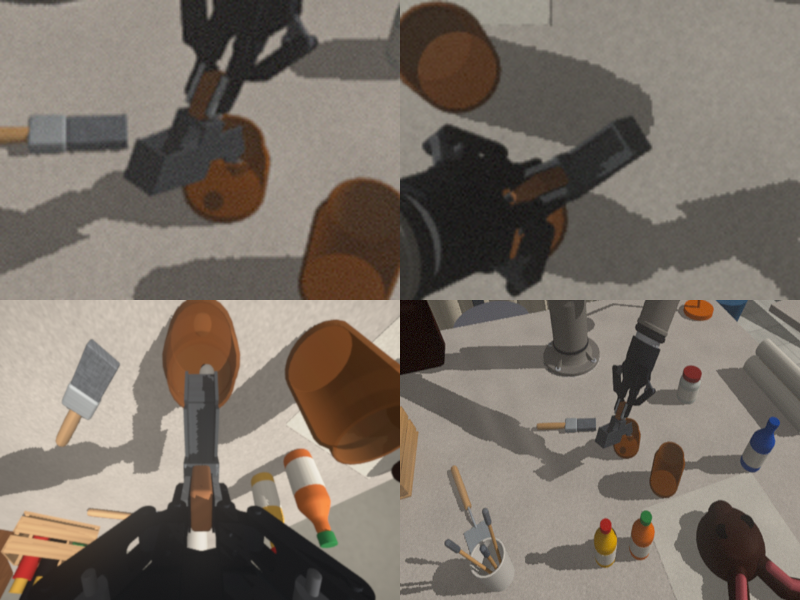

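```bash
python3 - <<'E'
from h import *
r=cams.read_camera("wrist")["pixels"][:,:,::-1];s=cams.read_camera("scene")["pixels"][:,:,::-1]
a=cv2.resize(r[0:150,240:400],(640,600),interpolation=2)[:, :400+0] if 0 else cv2.resize(r[0:200,255:388],(400,600),interpolation=2)
b=cv2.resize(s[150:225,300:350+0],(400,600),interpolation=2) if 0 else cv2.resize(s[140:230,310:370],(400,600),interpolation=2)
cv2.imwrite("pics/z5.png",np.hstack([a,b]))
E
```

```text
(no output)
```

View pics/z5.png

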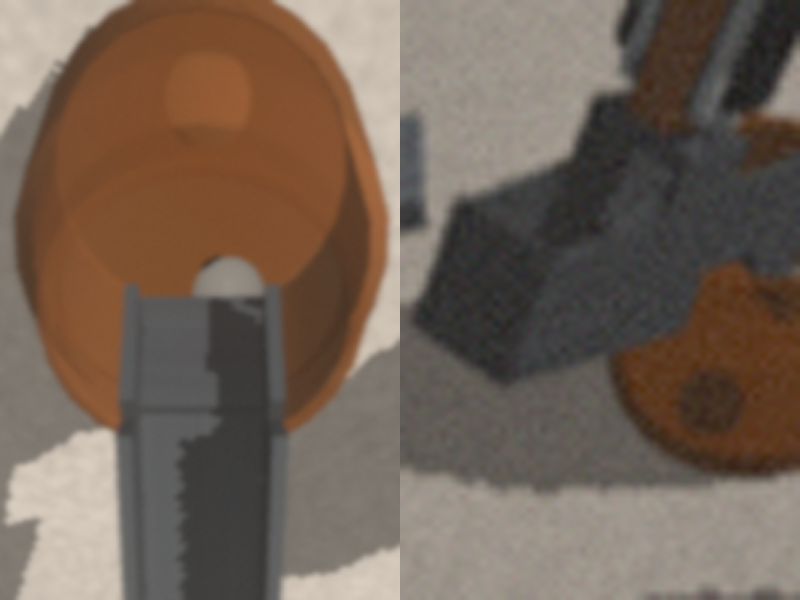

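Emit:
move_arm(steps=[-1, 0.2, -0.36, -0.04, 2.6, 1.5, 0, -1, 0.4, -0.68, -0.14, 4.33, 2.5, 0, -1, 0.4, -0.68, -0.2, 4.33, 2.5, 0, -1, 0.38, -0.66, -0.26, 4.33, 2.5, 0, -1, 0.36, -0.64, -0.34, 4.33, 2.5, 0, -1, 0.36, -0.6, -0.4, 4.33, 2.5, 0, -1, 0.34, -0.58, -0.46, 4.33, 2.5, 0, -1, 0, 0, 0, 0, 0, 0])

```text
t: 19.0
eef_pos: [0.5007, -0.0062, 0.1554]
tool_rot: [0.0, 0.503, 0.864, -0.001]
contact_force: [1.3, 1.0, -0.5]
gripper_width: 0.18
```

Emit:
move_arm(steps=[-1, 0, 0, 0.5, 0, 0, 0, -1, 0, 0, 1, 0, 0, 0, -1, 0, 0, 1.5, 0, 0, 0, -1, 0, 0, 1.5, 0, 0, 0, -1, 0, 0, 1, 0, 0, 0, -1, 0, 0, 0, 0, 0, 0, -1, 0, 0, 0, 0, 0, 0])

```text
t: 19.7
eef_pos: [0.4995, -0.0011, 0.2103]
tool_rot: [0.0, 0.499, 0.867, -0.001]
contact_force: [-0.4, 0.2, -2.5]
gripper_width: 0.179
```

```bash
python3 st.py; python3 look.py pics/l6.png 250 100 200 130;python3 jr.py pics/j6.png .4606 .0688
```

```text
19.7 [ 0.4995 -0.0011  0.2103] [-0.4  0.2 -2.5] [-0.02  0.02  0.  ] tilt 0.1 roll -0.0 yaw 120.2 [-0.59  0.26  0.55  2.04 -0.18  0.88  0.59]
19.7 [ 0.4995 -0.0011  0.2103] [-0.4  0.2 -2.5] [-0.02  0.02  0.  ] 0.1787444515312428
[[-0.503  0.864  0.   ]
 [ 0.864  0.503 -0.002]
 [-0.001 -0.001 -1.   ]]
scene scoop [(0.92, [150.0, 370.0])]
scene scoop_grip [(0.89, [144.0, 338.0])]
scene jar [(0.67, [196.0, 363.0])]
scene eye_a []
top scoop []
top scoop_grip []
top jar []
top eye_a []
wrist scoop [(0.96, [103.0, 323.0])]
wrist scoop_grip [(0.69, [261.0, 320.0])]
wrist jar [(0.6, [114.0, 323.0])]
wrist eye_a [(0.45, [115.0, 320.0])]
```

View pics/l6.png

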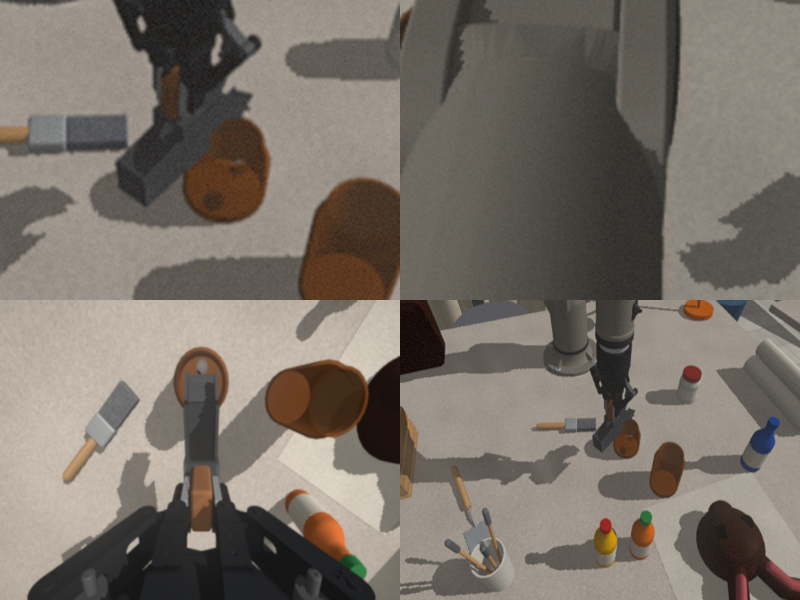

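View pics/j6.png

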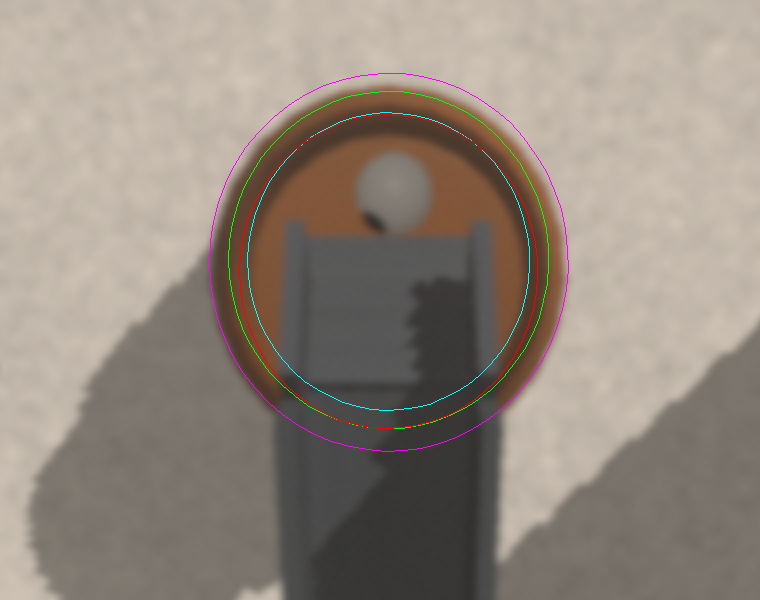

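Emit:
move_arm(steps=[-1, 0.2, -1.2, 0, 0, 0, -4, -1, 0.2, -2.5, 0, 0, 0, -4, -1, 0.2, -3, 0, 0, 0, -4, -1, 0.2, -3.3, 0, 0, 0, -4, -1, 0.2, -3.3, 0, 0, 0, -4, -1, 0.2, -3, 0, 0, 0, -4, -1, 0.2, -2.2, 0, 0, 0, -4, -1, 0.2, -1.2, 0, 0, 0, -4])

```text
t: 21.3
eef_pos: [0.5154, -0.2016, 0.2104]
tool_rot: [0.001, 0.721, 0.693, -0.001]
contact_force: [-0.3, 0.3, -1.0]
gripper_width: 0.179
```

Emit:
move_arm(steps=[-1, 0, 0, -2, 0, 0, 0, -1, 0, 0, -2.5, 0, 0, 0, -1, 0, 0, -2.5, 0, 0, 0, -1, 0, 0, -2, 0, 0, 0, -1, 0, 0, -1, 0, 0, 0, -1, 0, 0, 0, 0, 0, 0, -1, 0, 0, 0, 0, 0, 0])

```text
t: 22.0
eef_pos: [0.5162, -0.1993, 0.1108]
tool_rot: [0.0, 0.719, 0.695, -0.001]
contact_force: [-0.5, -0.5, -2.1]
gripper_width: 0.182
```

```bash
python3 look.py pics/l7.png 200 110 220 120;python3 st.py
```

```text
22.0 [ 0.5162 -0.1993  0.1108] [-0.5 -0.5 -2.1] [-0.04  0.01  0.03] 0.18204889765819277
[[ 0.034  0.999 -0.   ]
 [ 0.999 -0.034 -0.002]
 [-0.002 -0.    -1.   ]]
scene scoop [(0.91, [234.0, 281.0])]
scene scoop_grip [(0.81, [221.0, 228.0])]
scene jar [(0.9, [196.0, 363.0])]
scene eye_a []
top scoop [(0.89, [207.0, 356.0])]
top scoop_grip [(0.84, [201.0, 410.0])]
top jar [(0.88, [240.0, 261.0])]
top eye_a [(0.63, [229.0, 273.0]), (0.62, [241.0, 249.0])]
wrist scoop [(0.63, [101.0, 322.0])]
wrist scoop_grip [(0.86, [264.0, 320.0])]
wrist jar []
wrist eye_a []
22.75 [ 0.5157 -0.199   0.1102] [-0.5 -0.2 -1.9] [-0.    0.02 -0.01] tilt 0.1 roll -0.1 yaw 88.1 [-0.21  0.54  0.61  2.   -0.45  0.74  0.64]
```

View pics/l7.png

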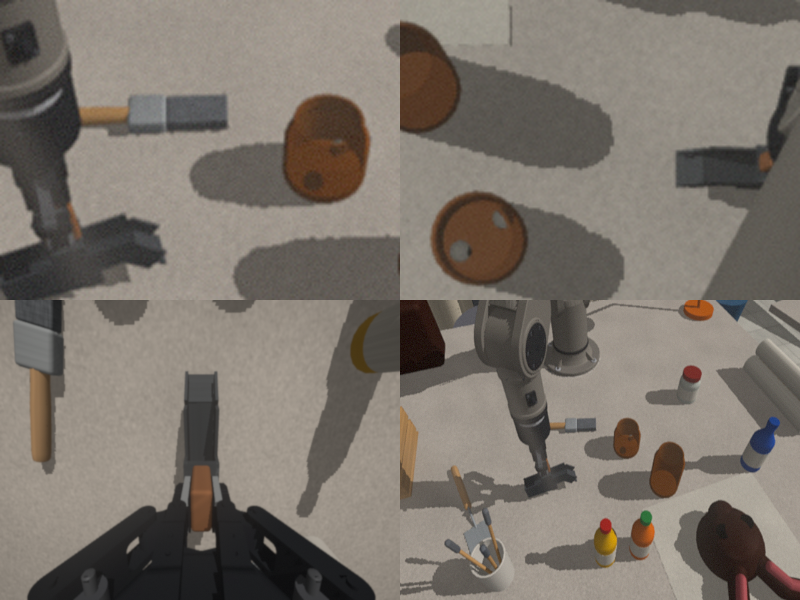

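The top view shows both eyes inside the short jar, and the jar has not moved. I lower the scoop the last 19–20 mm to the table.

Emit:
move_arm(steps=[-1, 0, 0, -0.8, 0, 0, 0, -1, 0, 0, -0.6, 0, 0, 0, -1, 0, 0, -0.3, 0, 0, 0, -1, 0, 0, -0.2, 0, 0, 0, -1, 0, 0, 0, 0, 0, 0, -1, 0, 0, 0, 0, 0, 0])

```text
t: 23.35
eef_pos: [0.5161, -0.1966, 0.0921]
tool_rot: [-0.002, 0.718, 0.696, 0.001]
contact_force: [-4.1, 10.6, 18.6]
gripper_width: 0.179
```

Emit:
move_arm(steps=[-1, 0, 0, 0.08, 0, 0, 0, -1, 0, 0, 0, 0, 0, 0, -1, 0, 0, 0, 0, 0, 0])

```text
t: 23.65
eef_pos: [0.5161, -0.1985, 0.0921]
tool_rot: [-0.0, 0.719, 0.695, -0.0]
contact_force: [-1.2, 4.3, 6.4]
gripper_width: 0.18
```

```bash
python3 st.py
```

```text
23.65 [ 0.5161 -0.1985  0.0921] [-1.2  4.3  6.4] [ 0.71  0.07 -0.05] tilt 0.0 roll -0.0 yaw 88.1 [-0.19  0.56  0.58  2.01 -0.47  0.7   0.66]
```

Contact is light and the scoop is level, so I release it and lift clear.

Emit:
move_arm(steps=[0, 0, 0, 0, 0, 0, 0, 0.5, 0, 0, 0, 0, 0, 0, 1, 0, 0, 0, 0, 0, 0, 1, 0, 0, 0, 0, 0, 0, 1, 0, 0, 0, 0, 0, 0, 1, 0, 0, 0, 0, 0, 0, 1, 0, 0, 0, 0, 0, 0])

```text
t: 24.35
eef_pos: [0.5157, -0.1991, 0.092]
tool_rot: [0.0, 0.719, 0.695, -0.001]
contact_force: [-0.6, -0.6, -1.3]
gripper_width: 0.999
```

Emit:
move_arm(steps=[1, 0, 0, 1, 0, 0, 0, 1, 0, 0, 2, 0, 0, 0, 1, 0, 0, 3, 0, 0, 0, 1, 0, 0, 3, 0, 0, 0, 1, 0, 0, 3, 0, 0, 0, 1, 1, -3, 1, 0, 0, 0, 1, 1, -3, 0, 0, 0, 0, 1, 1, -3, 0, 0, 0, 0])

```text
t: 25.15
eef_pos: [0.5465, -0.2898, 0.2236]
tool_rot: [0.001, 0.719, 0.696, -0.0]
contact_force: [-0.2, 0.7, -0.1]
gripper_width: 1.001
```

Emit:
move_arm(steps=[1, 1, -3, 0, 0, 0, 0, 1, 1, -3, 0, 0, 0, 0, 1, 1, -3, 0, 0, 0, 0, 1, 0, 0, 0, 0, 0, 0, 1, 0, 0, 0, 0, 0, 0])

```text
t: 25.65
eef_pos: [0.5752, -0.3796, 0.2223]
tool_rot: [0.0, 0.719, 0.695, -0.001]
contact_force: [-0.4, 0.4, 0.2]
gripper_width: 1.001
```

```bash
python3 look.py pics/l8.png 200 110 220 120
```

```text
25.65 [ 0.5752 -0.3796  0.2223] [-0.4  0.4  0.2] [ 0.03  0.05 -0.02] 1.0011910215794926
[[ 0.035  0.999 -0.001]
 [ 0.999 -0.035 -0.001]
 [-0.001 -0.001 -1.   ]]
scene scoop [(0.78, [240.0, 280.0])]
scene scoop_grip [(0.73, [230.0, 232.0])]
scene jar [(0.64, [199.0, 362.0])]
scene eye_a []
top scoop [(0.98, [208.0, 356.0])]
top scoop_grip []
top jar []
top eye_a [(0.55, [228.0, 274.0]), (0.41, [243.0, 250.0])]
wrist scoop []
wrist scoop_grip []
wrist jar []
wrist eye_a []
```

View pics/l8.png

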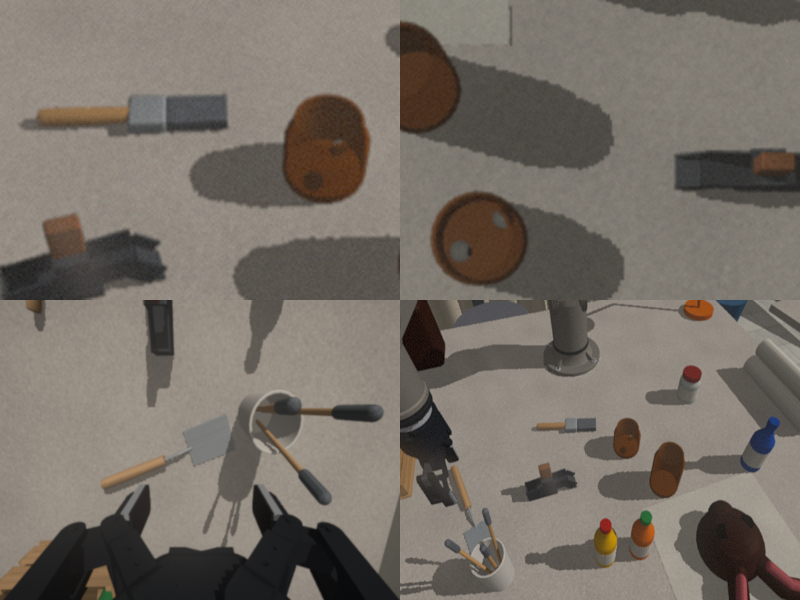

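The picture shows the scoop flat and empty (top 356,208), both eyes in the short jar (top 274,228 and 250,243), and the gripper clear.

```bash
python3 -c "
from station import order;print(order.hand_in())"
```

```text
the job is handed in; nothing more can be done
None
```

I did the pour and handed the job in at about 26 s of the 64 s allowed; the hand-in gives no verdict.

- **Lip in the mouth:** I picked up the scoop by its wooden tab and carried it level to the shorter jar. I lowered the lip into the mouth, where it touched the rim with about 3 N. I then backed it off about 3 mm, leaving the lip about 13 mm inside and still level.
- **Pour:** I tilted it to 33° around the rim, levelled it with the lip still in the mouth, and lifted it out.
- **Set down:** I put the scoop back about where it had been. It pressed on the table with about 22 N in total for a moment, so I eased off before letting go.

**Last checks:**
- The top camera shows both eyes inside the short jar and none on the table.
- The jar is standing within a few pixels of its first position.
- The scoop is flat and empty.
- The gripper is clear, with contact force near zero.

**Disagreements:**
- The network found no eyes in the final scene-camera view. I could still make out two blobs through the jar's glass there.
- It also missed the jar and the grip in the final top view, though the jar and the tab are plain in the picture.
- The wrist camera put the jar about 3 mm from where the fixed cameras did. I used the wrist reading.

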